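Fill the empty bays of a culture-dish carrier

TASK

Find the two empty bays of the dish carrier and slide one of the two spare culture dishes, kept flat, into each through its mouth, pushing until you feel it come fully home against the hidden end stop with its presence plunger in (the stop sits at a different depth in each bay). Stop there: the stops are only clamped by friction, and a hard push shoves them out of their setting. Leave the dishes already in the carrier and the things around it where they are.

Things in the scene. Friction and masses are not known exactly. Their poses are not given: they have to be found in the camera images.
- bay_1: one of four identical white dish bays side by side, parallel, 72 mm apart, before an aluminium rail; fixed tunnels 70 mm wide, 23 mm tall. Origin on the bench midway between its side walls; x points from the mouth into the bay, z up. Walls 5 mm thick run from x = -20 mm (mouth) to +49 mm, inner width 60 mm, no floor: dishes slide on the bench. Two bays hold a dish, two are empty; which places are empty varies
- bay_2: another bay, same shape and frame as bay_1. Roof underside 20 mm above the bench, clear from x = -20 to -4 mm, opaque blue behind that. Under the blue part is an end stop that cannot be seen and whose place differs from bay to bay
- bay_3: another bay, same shape and frame as bay_1. A dish pushed fully home rests against the end stop with its centre anywhere from x = 0 to x = -22 mm in its bay's frame, so its near rim always stands 7 to 29 mm out of the mouth
- bay_4: another bay, same shape and frame as bay_1. Bays may be numbered in any order along the rail
- bay_1_home (a joint): the presence plunger on the end stop of the bay of that number: 0 = out, 0.005 = fully in (a dish is home), in m. About 1.5 N pushes it in, it stays where it is pushed, and at 5 mm the dish meets the end stop
- bay_2_home (a joint): the presence plunger on the end stop of the bay of that number: 0 = out, 0.005 = fully in (a dish is home), in m. About 1.5 N pushes it in, it stays where it is pushed, and at 5 mm the dish meets the end stop
- bay_3_home (a joint): the presence plunger on the end stop of the bay of that number: 0 = out, 0.005 = fully in (a dish is home), in m. About 1.5 N pushes it in, it stays where it is pushed, and at 5 mm the dish meets the end stop
- bay_4_home (a joint): the presence plunger on the end stop of the bay of that number: 0 = out, 0.005 = fully in (a dish is home), in m. About 1.5 N pushes it in, it stays where it is pushed, and at 5 mm the dish meets the end stop
- bay_1_shift (a joint): how far the end stop of the bay of that number has been shoved back from its setting, in m: starts at 0, must stay there. The stop is only clamped by friction: a firm touch (up to 7 N on it) leaves it, more makes it slip back for good
- bay_2_shift (a joint): how far the end stop of the bay of that number has been shoved back from its setting, in m: starts at 0, must stay there. The stop is only clamped by friction: a firm touch (up to 7 N on it) leaves it, more makes it slip back for good
- bay_3_shift (a joint): how far the end stop of the bay of that number has been shoved back from its setting, in m: starts at 0, must stay there. The stop is only clamped by friction: a firm touch (up to 7 N on it) leaves it, more makes it slip back for good
- bay_4_shift (a joint): how far the end stop of the bay of that number has been shoved back from its setting, in m: starts at 0, must stay there. The stop is only clamped by friction: a firm touch (up to 7 N on it) leaves it, more makes it slip back for good
- spare_1: spare dish lying flat on the open bench between the robot and the bays: closed round culture dish of clear plastic with pink set gel, 54 mm diameter, 15 mm tall, 25 to 60 g; origin at the centre of its underside, z up
- spare_2: spare dish lying flat on the open bench between the robot and the bays: closed round culture dish of clear plastic with pink set gel, 54 mm diameter, 15 mm tall, 25 to 60 g; origin at the centre of its underside, z up
- seated_1: dish already home in one of the bays, to be left alone: closed round culture dish of clear plastic with pink set gel, 54 mm diameter, 15 mm tall, 25 to 60 g; origin at the centre of its underside, z up
- seated_2: dish already home in one of the bays, to be left alone: closed round culture dish of clear plastic with pink set gel, 54 mm diameter, 15 mm tall, 25 to 60 g; origin at the centre of its underside, z up
- tip_box: bystander: yellow pipette-tip box with clear lid, 80 x 115 x 57 mm (x, y, z), origin at the centre of its underside
- flask: bystander: amber glass jar with orange cap, 52 mm diameter, 75 mm tall, origin at the centre of its underside
- timer: bystander: flat white bench timer, 60 x 70 x 18 mm, origin at the centre of its underside

How it is judged (in metres and radians):
At the end, for the whole second after the job is handed in: Each spare lies flat and still in a formerly empty bay (within 6 mm of its middle line, centre at x -26 to +4 mm in the bay frame), that bay's plunger in by over 3.5 mm; no end stop shoved back over 3 mm; the dishes already home moved under 6 mm, the tip box, jar and timer under 15 mm (((value of joint bay_1_home above 0.0035 m and x of spare_1 in the frame of bay_1 between -0.026 and 0.004 m and y of spare_1 in the frame of bay_1 between -0.006 and 0.006 m) or (value of joint bay_3_home above 0.0035 m and x of spare_1 in the frame of bay_3 between -0.026 and 0.004 m and y of spare_1 in the frame of bay_3 between -0.006 and 0.006 m)) and height (world z) of each of spare_1, spare_2 below 0.004 m and angle between each of spare_1, spare_2's own z axis and vertical below 0.1 rad and linear speed of each of spare_1, spare_2 below 0.01 m/s and ((value of joint bay_1_home above 0.0035 m and x of spare_2 in the frame of bay_1 between -0.026 and 0.004 m and y of spare_2 in the frame of bay_1 between -0.006 and 0.006 m) or (value of joint bay_3_home above 0.0035 m and x of spare_2 in the frame of bay_3 between -0.026 and 0.004 m and y of spare_2 in the frame of bay_3 between -0.006 and 0.006 m)) and distance of each of seated_1, seated_2 from where it was at the start of the episode below 0.006 m and value of joint each of bay_1_shift, bay_2_shift, bay_3_shift, bay_4_shift below 0.003 m and distance of each of tip_box, flask, timer from where it was at the start of the episode below 0.015 m); the robot touches nothing.
It fails at once if an end stop shoved more than 3 mm out of its setting (value of joint any of bay_1_shift, bay_2_shift, bay_3_shift, bay_4_shift above 0.003 m).
It fails at once if a spare dish tipped by more than 0.35 rad (angle between any of spare_1, spare_2's own z axis and vertical above 0.35 rad).
It fails at once if a dish that was already home moved by more than 6 mm (distance of any of seated_1, seated_2 from where it was at the start of the episode above 0.006 m).
It fails at once if the tip box, jar or timer moved by more than 15 mm (distance of any of tip_box, flask, timer from where it was at the start of the episode above 0.015 m).
It also fails if it takes over 64 s, if anything falls off the work surface, if the arm or the gripper's body presses on something with over 40 N, if the wrist force passes 120 N, or if a joint passes its speed limit or range.

ROBOT

A 7-joint arm with a two-finger parallel gripper is mounted at the origin on the work surface. World frame = base frame: x ahead of the robot, y to its left, z up, the work surface at z = 0. Lengths are in mm, angles in rad, forces in N, time in s.
With the tool pointing down it reaches from about 400 to 850 mm from the base axis. Payload 4.4 kg.
Tool frame: the origin (TCP) lies on the centre line of the jaws, within the pads' length; the fingertips stand ahead of it and the grasp point (between the pads) lies 2 mm behind it (ctrl.tcp_to_tips is the z of the fingertips in the tool frame, in mm); z points along the fingers, x is the direction in which the jaws open and shut, and the axes are right-handed (so a half turn about z gives the same grasp; the last joint's range is limited). The gripper opens to 94 mm and grips with 3 to 60 N. Pads are 16 mm wide; open, the fingers measure 119 mm over their backs; the gripper's body (75 mm by 177 mm) begins 78 mm behind the grasp point.
Start: joints at [-1.178, 0.628, 0.038, 1.517, -0.027, 0.996, -0.02], TCP at [287.846, 582.806, 222.478] pointing down, gripper open.
Joint ranges: [-3.06, 3.06], [-0.37, 2.12], [-1.25, 1.32], [0.18, 2.47], [-1.1, 4.24], [0.23, 1.98], [-2.94, 2.94]. Speed limits (rad/s): [2.57, 2.57, 3.14, 3.14, 3.14, 3.14, 3.14].

INTERFACE

Orientations are given as a rotation vector (axis times angle).
In Python, from bench import ctrl gives the robot as it stands.
- The arm moves only by the tool arm_command, never from a script. Its argument "deltas" is a list of rows, each a list of 3 entries, a list of its own where there are three numbers: the shift along the tool's x, y, z normalised to -1 to 1, where 1 is 500 mm, then the turn, a rotation vector about the tool's x, y, z normalised to -1 to 1, where 1 is 180 degrees, then the opening, from 0 (shut) to 1 (fully open). A call has 1 to 20 rows; each row is the pose to reach, as a shift and turn from the pose commanded when the call began, along the tool's axes at that moment, turning the shorter way round; what a row does not reach only later rows make up. A row lasts 1/10 s, in which the tool goes at most 50 mm and 8.59 degrees, less where a joint would pass 70% of its speed; a pose out of reach is approached as far as the arm can. A call with a number of a shift or a turn outside -1 to 1 is refused whole. A call with a gripper value outside its range is refused whole. The fingers move at their own pace and stop on an object; the grip force is fixed at half the most. Time passes only in rows, so rows that repeat a pose let the fingers close. It gives the time, the measured TCP pose, the force and the opening at its end, in the units of the state.
- ctrl.state(): the state, without advancing time (a new reading comes with each control period).
- ctrl.snapshot(name): name is "side" or "top"; returns the picture (384x512x3 uint8, red, green, blue); there is no depth.
- ctrl.get_calibration(name): a dict with "mtx" (3x3 intrinsics, pixels), "rvec" (rotation vector, rad) and "tvec" (3), from world to camera coordinates, as OpenCV has them. Camera axes: x right, y down, z forward; pixel columns grow to the right and rows downward; lengths in mm; the calibration is good to about 2 mm. A picture is of the moment at which its call begins. get_calibration takes no time and is no camera call.
- ctrl.job_done(): hands the job in, once; it reports no verdict.
Trained networks look in the newest picture that a camera, given by its name, has taken for a name from the list of things; names that differ only in an ending like _2 or _b are one class to them, and where a whole thing is asked for, a point or a joint stands for the part that bears it (a point fixed in the world has none). Each returns a list of dicts, best first, with "confidence" (0 to 1); they miss things now and then, are a little off and sometimes report something else, mostly with a low value. They report only what shows in the picture. A call takes as long as a camera call.
- ctrl.look_for(camera, label): "box" ([left, top, right, bottom] in pixels, round what is visible of it).
- ctrl.regions_of(camera, label): "mask" (384x512 bool, what is visible of it) and "box" ([left, top, right, bottom] in pixels, round what is visible of it).
- ctrl.place_of(camera, label): "at" ([row, column] in pixels: a listed point, or the origin of a listed thing).
The state is a dict: "time": time; "qpos": joint angles; "qd": joint speeds; "effort": joint torques, N m; "ee_pos": TCP position; "tool_rot": TCP orientation; "contact_force": force on the tool from outside, world axes, zero at the start; "ft_torque": the same for the moment, N m; "width": opening from 0.0 (shut) to 1.0 (fully open).
Only numpy, scipy, OpenCV 4.12 (cv2) and the standard library are available. Lean on these libraries where they do the work, as an engineer would, in place of code of your own. Each camera call takes 0.05 s, during which the arm holds its last target. There are 200 camera calls.

## Working session

There is one attempt and no reset: what is moved stays moved. The work goes in short steps, Python scripts to look and compute and a tool call to move; the robot and the scene stay as the last step left them, time stands still between calls to the robot, and variables do not carry over. Pictures are saved under pics/ and viewed, about 8 in all and at most 12, crops included, and the job is handed in when it is done.

Besides the shell and the picture viewer there is one more tool, called after "Call:" as name(argument=value, ...) on one line, values as JSON. arm_command: Moves the arm, as the interface text tells. Scaled input: -1 to 1 covers 500 mm each way for a shift and 180 degrees each way for a turn. Its arguments: {"type":"object","properties":{"deltas":{"type":"array","items":{"type":"array"}}},"required":["deltas"]}

```bash
ls; mkdir -p pics; python3 - <<'E'
from bench import ctrl
import cv2
s=ctrl.state(); print({k:s[k] for k in('time','ee_pos','tool_rot','contact_force','width')}, ctrl.tcp_to_tips)
for n in('top','side'):
    im=ctrl.snapshot(n); cv2.imwrite(f'pics/{n}0.png',cv2.resize(im[:,:,::-1],(800,600)))
    for l in('bay_1','spare_1','seated_1','tip_box','flask','timer'):
        print(n,l,[([round(x) for x in d['at']],round(d['confidence'],2)) for d in ctrl.place_of(n,l)])
E
```

```text
pics
{'time': 0.0, 'ee_pos': array([287.57983601, 582.25807364, 221.60847032]), 'tool_rot': array([ 2.66751562e+00,  1.65764443e+00, -2.31229056e-03]), 'contact_force': array([ 0.84443264, -0.19598579, -0.45535146]), 'width': 0.9998826851484339} 17.0
top bay_1 [([167, 296], 0.93), ([168, 239], 0.72), ([170, 210], 0.66), ([171, 268], 0.58)]
top spare_1 [([224, 184], 0.86), ([238, 318], 0.55)]
top seated_1 [([175, 237], 0.61), ([170, 296], 0.53)]
top tip_box [([185, 122], 0.61), ([172, 210], 0.43)]
top flask [([159, 379], 0.8)]
top timer [([219, 414], 0.63)]
side bay_1 [([165, 248], 0.76), ([220, 296], 0.71), ([198, 278], 0.68), ([185, 264], 0.56), ([330, 327], 0.25)]
side spare_1 [([260, 250], 0.63), ([172, 196], 0.54)]
side seated_1 [([180, 258], 0.58), ([221, 291], 0.42)]
side tip_box [([126, 198], 0.87)]
side flask [([270, 360], 0.59)]
side timer [([327, 330], 0.69)]
```

View pics/top0.png

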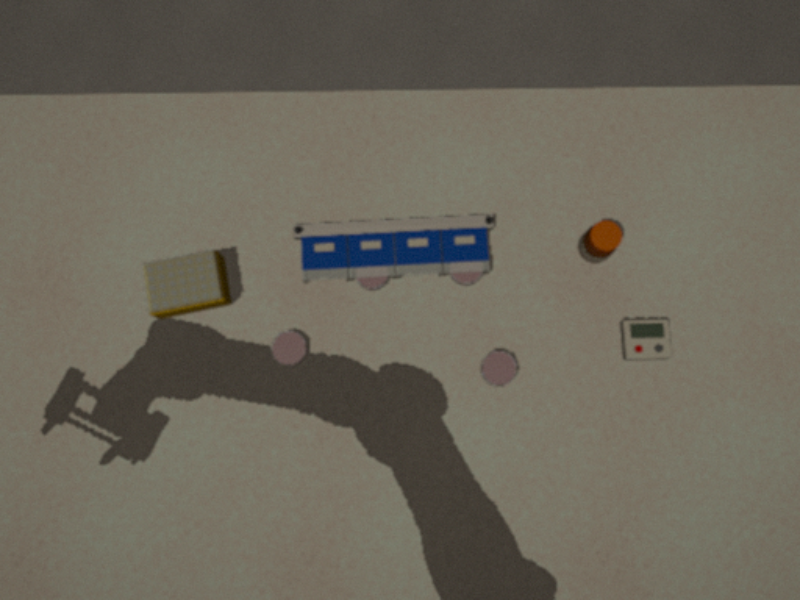

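View pics/side0.png

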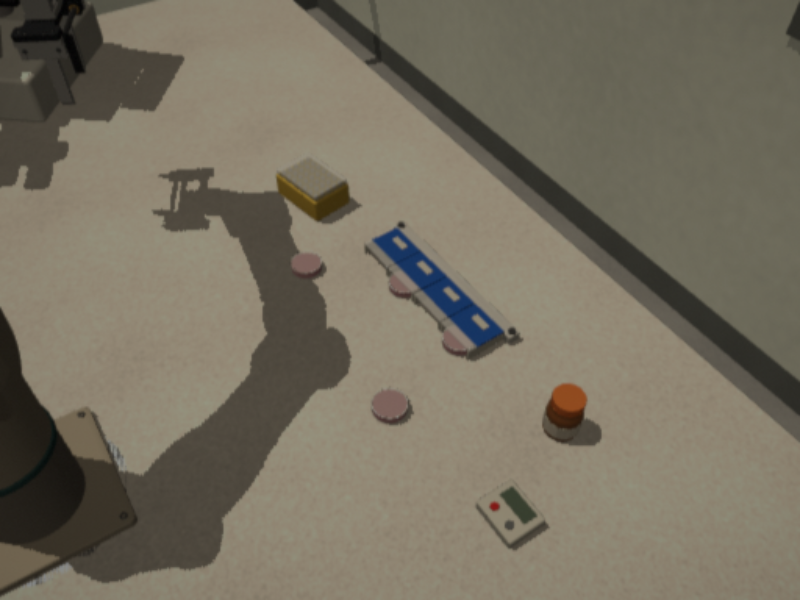

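```bash
cat > h.py <<'E'
from bench import ctrl
import numpy as np, cv2
def ray(n,at,z):
    """pixel [row,col] -> world point at height z"""
    c=ctrl.get_calibration(n); K=np.array(c['mtx'],float); R=cv2.Rodrigues(np.array(c['rvec'],float))[0]; t=np.array(c['tvec'],float).ravel()
    d=R.T@np.linalg.solve(K,[at[1],at[0],1]); o=-R.T@t
    return o+d*(z-o[2])/d[2]
def proj(n,P):
    c=ctrl.get_calibration(n)
    return cv2.projectPoints(np.array(P,float).reshape(-1,1,3),np.array(c['rvec'],float),np.array(c['tvec'],float),np.array(c['mtx'],float),None)[0].reshape(-1,2)
E
python3 - <<'E'
from h import *
np.set_printoptions(precision=1,suppress=True)
for n in('top','side'):
    c=ctrl.get_calibration(n);R=cv2.Rodrigues(np.array(c['rvec'],float))[0];print(n,-R.T@np.array(c['tvec']).ravel(),R[2],c['mtx'][0][0])
    ctrl.snapshot(n)
    for l in('bay_1','spare_1','seated_1','tip_box','flask','timer'):
        print(n,l,[(ray(n,d['at'],0)[:2],round(d['confidence'],2)) for d in ctrl.place_of(n,l)])
    for d in ctrl.regions_of(n,'spare_1'):
        m=d['mask']; r,cc=np.nonzero(m); print('mask',d['box'],m.sum(),ray(n,[r.mean(),cc.mean()],7.5)[:2])
E
```

```text
top [ 385.5    1.7 1070.7] [ 0.2  0.  -1. ] 450.283887907363
top bay_1 [(array([623.4,  63.1]), 0.95), (array([625.9,  -7.1]), 0.91), (array([632.7, -73.9]), 0.81), (array([626.6, 131.9]), 0.63), (array([ 650.6, -281. ]), 0.63)]
top spare_1 [(array([494.5, 196.2]), 0.89), (array([ 462. , -126.1]), 0.85)]
top seated_1 [(array([632.8, -71.5]), 0.63), (array([619.7,  64.3]), 0.6), (array([617. , -80.9]), 0.47)]
top tip_box [(array([592. , 346.8]), 0.77), (array([627.6, -11. ]), 0.47)]
top flask [(array([ 646. , -280.7]), 0.7)]
top timer [(array([ 508. , -345.1]), 0.67)]
mask [173.7, 213.2, 199.6, 231.7] 426 [497.4 190.2]
mask [311.4, 222.9, 328.7, 250.4] 422 [ 464.7 -125.8]
side [ 148.3 -626.9  883.9] [ 0.4  0.6 -0.7] 468.66055702004127
side bay_1 [(array([621.6,  52.6]), 0.86), (array([618. , 139.8]), 0.8), (array([628.2, -88.6]), 0.58), (array([612.5, -77.2]), 0.32)]
side spare_1 [(array([502.8, 190. ]), 0.88), (array([ 469.4, -125.2]), 0.74)]
side seated_1 [(array([616.9, -65.6]), 0.74), (array([615. ,  61.3]), 0.65)]
side tip_box [(array([601.3, 345.9]), 0.71)]
side flask [(array([ 647. , -283.6]), 0.77)]
side timer [(array([ 514. , -349.8]), 0.89)]
mask [238.0, 247.7, 264.5, 272.9] 440 [ 466.8 -126.5]
mask [184.6, 164.0, 207.4, 177.4] 305 [499.2 188.7]
```

Both views show four blue-roofed bays. In the top view (800x600 pixels) the pink rims protrude at the 2nd and 4th bays from the left (about 373,283 and 466,278), so the 1st (y≈+135) and 3rd (y≈-7) are empty. The spares are at (290,347) and (499,367). Next I'll measure these more precisely.

```bash
python3 - <<'E'
from h import *
np.set_printoptions(precision=1,suppress=True)
for n in('top','side'):
    im=ctrl.snapshot(n); hsv=cv2.cvtColor(im,cv2.COLOR_RGB2HSV)
    b=cv2.inRange(hsv,(105,120,40),(130,255,255)); b=cv2.morphologyEx(b,cv2.MORPH_CLOSE,np.ones((9,9)))
    cs=max(cv2.findContours(b,0,1)[0],key=cv2.contourArea)
    P=np.array([ray(n,[p[0][1],p[0][0]],23)[:2] for p in cs],np.float32)
    (c,s,a)=cv2.minAreaRect(P); print(n,'blue',c,s,a); print(cv2.boxPoints((c,s,a)))
    lab=cv2.cvtColor(im,cv2.COLOR_RGB2LAB).astype(int)
    for g in ([497,191],[465,-126]):
        u=proj(n,[*g,15])[0]; r=18
        x0,y0=int(u[0])-r,int(u[1])-r
        A=lab[y0:y0+2*r,x0:x0+2*r,1]; m=(A>(np.median(lab[:,:,1])+A.max())/2).astype(np.uint8)
        k=max(cv2.findContours(m,0,1)[0],key=cv2.contourArea)
        Q=np.array([ray(n,[p[0][1]+y0,p[0][0]+x0],14)[:2] for p in k],np.float32)
        print(n,'dish',cv2.minEnclosingCircle(Q),cv2.fitEllipse(Q), A.max())
E
```

```text
top blue (648.8854370117188, 29.747398376464844) (49.93930435180664, 284.1689758300781) 2.4231746196746826
[[ 617.9  170.6]
 [ 629.9 -113.3]
 [ 679.8 -111.2]
 [ 667.8  172.8]]
top dish ((498.1827392578125, 190.160888671875), 24.238819122314453) ((498.0816955566406, 190.3551788330078), (44.67293167114258, 46.13401412963867), 20.88440704345703) 138
top dish ((466.0665283203125, -124.69812774658203), 23.734529495239258) ((465.72894287109375, -124.89111328125), (44.70282745361328, 45.59290313720703), 34.465999603271484) 139
side blue (649.5139770507812, 26.459548950195312) (49.47926330566406, 283.21392822265625) 2.5281293392181396
[[ 618.6  166.8]
 [ 631.  -116.1]
 [ 680.5 -113.9]
 [ 668.   169. ]]
side dish ((495.65106201171875, 182.3412628173828), 28.886489868164062) ((495.9631652832031, 182.4525146484375), (47.31422424316406, 57.058433532714844), 152.62229919433594) 138
side dish ((463.90673828125, -130.4459686279297), 28.002286911010742) ((463.735595703125, -130.34759521484375), (46.123844146728516, 54.359806060791016), 144.46128845214844) 138
```

Call:
arm_command(deltas=[[[-0.518, 0.725, 0.205], [0, 0, -0.159], 1], [[-0.518, 0.725, 0.205], [0, 0, -0.159], 1], [[-0.518, 0.725, 0.205], [0, 0, -0.159], 1], [[-0.518, 0.725, 0.205], [0, 0, -0.159], 1], [[-0.518, 0.725, 0.205], [0, 0, -0.159], 1], [[-0.518, 0.725, 0.205], [0, 0, -0.159], 1], [[-0.518, 0.725, 0.205], [0, 0, -0.159], 1], [[-0.518, 0.725, 0.205], [0, 0, -0.159], 1], [[-0.518, 0.725, 0.205], [0, 0, -0.159], 1], [[-0.518, 0.725, 0.205], [0, 0, -0.159], 1], [[-0.518, 0.725, 0.205], [0, 0, -0.159], 1], [[-0.518, 0.725, 0.205], [0, 0, -0.159], 1], [[-0.518, 0.725, 0.205], [0, 0, -0.159], 1], [[-0.518, 0.725, 0.205], [0, 0, -0.159], 1], [[-0.518, 0.725, 0.205], [0, 0, -0.159], 1]])

```text
time: 3.1
ee_pos: [497.8, 191.4, 120.3]
tool_rot: [-2.173, -2.269, -0.001]
contact_force: [-0.8, 0.1, -1.4]
width: 1.003
```

```bash
cat >> h.py <<'E'
from scipy.spatial.transform import Rotation as Ro
np.set_printoptions(precision=2,suppress=True)
A=np.radians(2.435); U=np.array([np.cos(A),np.sin(A)]); V=np.array([-U[1],U[0]])
B={'L':np.array([621.9,134.9]),'M':np.array([628.,-9.])}
def st():
    s=ctrl.state(); R=Ro.from_rotvec(s['tool_rot']).as_matrix()
    print('t',round(s['time'],2),'pos',s['ee_pos'],'toolx yaw',np.degrees(np.arctan2(R[1,0],R[0,0])),'z',R[:,2],'F',s['contact_force'],'w',s['width'])
    for k,b in B.items(): d=s['ee_pos'][:2]-b; print(k,'bay frame',d@U,d@V)
def goto(x,y,z,yaw=92.435):
    s=ctrl.state(); R=Ro.from_rotvec(s['tool_rot']).as_matrix()
    t=np.radians(yaw); Rt=np.array([[np.cos(t),np.sin(t),0],[np.sin(t),-np.cos(t),0],[0,0,-1]])
    np.set_printoptions(precision=4,suppress=True)
    print('shift',R.T@(np.array([x,y,z])-s['ee_pos'])/500,'turn',Ro.from_matrix(R.T@Rt).as_rotvec()/np.pi)
E
python3 -c "
from h import *
st(); goto(498,190,21)"
```

```text
t 3.1 pos [497.78 191.38 120.25] toolx yaw 92.45851993682017 z [ 0.  0. -1.] F [-0.85  0.11 -1.38] w 1.0026587285555113
L bay frame -121.61050817650886 61.69909730141631
M bay frame -121.59126841933535 205.72832916020164
shift [-0.0029  0.0003  0.1985] turn [ 0.0001 -0.0002  0.0001]
```

Call:
arm_command(deltas=[[[-0.003, 0, 0.1], [0, 0, 0], 1], [[-0.003, 0, 0.17], [0, 0, 0], 1], [[-0.003, 0, 0.198], [0, 0, 0], 1], [[-0.003, 0, 0.198], [0, 0, 0], 1], [[-0.003, 0, 0.198], [0, 0, 0], 0.5], [[-0.003, 0, 0.198], [0, 0, 0], 0.5], [[-0.003, 0, 0.198], [0, 0, 0], 0.5], [[-0.003, 0, 0.198], [0, 0, 0], 0.5], [[-0.003, 0, 0.198], [0, 0, 0], 0.5], [[-0.003, 0, 0.198], [0, 0, 0], 0.5], [[-0.003, 0, 0.194], [0, 0, 0], 0.5], [[-0.003, 0, 0.19], [0, 0, 0], 0.5]])

```text
time: 4.3
ee_pos: [498.0, 188.5, 25.0]
tool_rot: [-2.176, -2.266, 0.001]
contact_force: [0.4, 0.2, -1.0]
width: 0.567
```

```bash
python3 - <<'E'
from h import *
st()
for n in('top','side'):
    im=ctrl.snapshot(n); u=proj(n,[498,190,20])[0].astype(int)
    cv2.imwrite(f'pics/{n}1.png',cv2.resize(im[max(0,u[1]-50):u[1]+50,max(0,u[0]-60):u[0]+60,::-1],(600,500),interpolation=2))
b=B['L']; p=b-45*U; goto(*p,25)
p=b-33*U; goto(*p,21)
E
python3 -c "
import cv2,numpy as np
a,b=cv2.imread('pics/top1.png'),cv2.imread('pics/side1.png')
cv2.imwrite('pics/g1.png',cv2.resize(np.hstack([a,b]),(800,333)))"
```

```text
t 4.3 pos [498.01 188.45  24.99] toolx yaw 92.33086317183125 z [-0. -0. -1.] F [ 0.44  0.18 -0.97] w 0.567421591820884
L bay frame -121.50634221038355 58.76951224490154
M bay frame -121.48710245321006 202.7987441036869
shift [-0.1174  0.1527  0.0003] turn [ 0.     -0.     -0.0006]
shift [-0.1173  0.1767  0.0083] turn [ 0.     -0.     -0.0006]
```

View pics/g1.png

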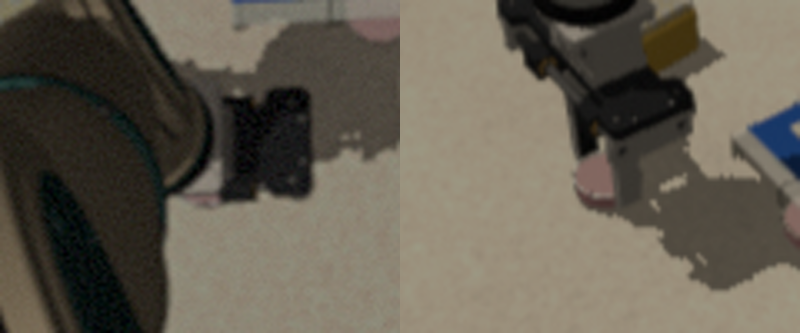

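The gripper has closed on the dish: opening 0.567 is about 53 mm, with the pink dish between the fingers and flat. I'll carry it to the mouth of bay L and start it in.

Call:
arm_command(deltas=[[[-0.06, 0.07, 0], [0, 0, 0], 0.5], [[-0.117, 0.12, 0], [0, 0, 0], 0.5], [[-0.117, 0.14, 0], [0, 0, 0], 0.5], [[-0.117, 0.14, 0.004], [0, 0, 0], 0.5], [[-0.117, 0.14, 0.008], [0, 0, 0], 0.5], [[-0.117, 0.15, 0.008], [0, 0, 0], 0.5], [[-0.117, 0.16, 0.008], [0, 0, 0], 0.5], [[-0.117, 0.17, 0.008], [0, 0, 0], 0.5], [[-0.117, 0.175, 0.008], [0, 0, 0], 0.5], [[-0.117, 0.175, 0.008], [0, 0, 0], 0.5]])

```text
time: 5.4
ee_pos: [584.0, 135.6, 21.4]
tool_rot: [-2.169, -2.267, 0.007]
contact_force: [-5.3, -0.7, 10.0]
width: 0.562
```

```bash
python3 - <<'E'
from h import *
st()
ims=[]
for n in('top','side'):
    im=ctrl.snapshot(n); u=proj(n,[600,130,10])[0].astype(int)
    ims.append(cv2.resize(im[max(0,u[1]-40):u[1]+40,max(0,u[0]-40):u[0]+40,::-1],(400,400),interpolation=2))
cv2.imwrite('pics/g2.png',np.hstack(ims))
E
```

```text
t 5.4 pos [583.97 135.62  21.41] toolx yaw 92.51442002183049 z [-0.01 -0.   -1.  ] F [-5.3  -0.67 10.01] w 0.5619203135257098
L bay frame -37.86989917675984 2.3277057098725464
M bay frame -37.85065941958633 146.35693756865788
```

View pics/g2.png

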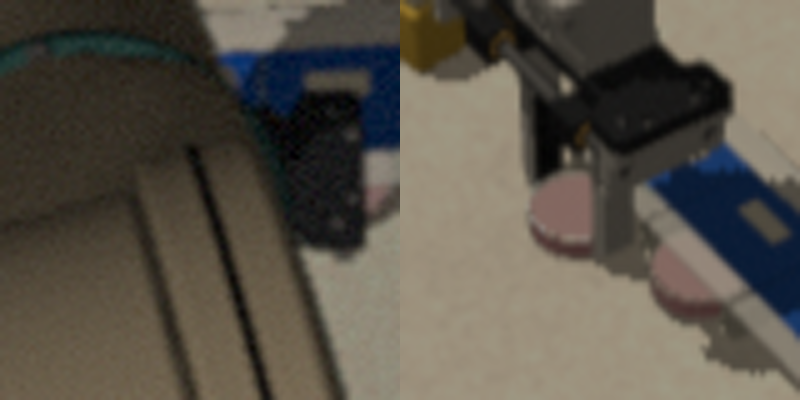

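Call:
arm_command(deltas=[[[0, -0.004, 0], [0, 0, 0], 0.5], [[0, -0.008, -0.001], [0, 0, 0], 0.5], [[0, -0.008, -0.002], [0, 0, 0], 0.5], [[0, -0.008, -0.002], [0, 0, 0], 0.5]])

```text
time: 5.9
ee_pos: [583.3, 134.3, 21.8]
tool_rot: [-2.174, -2.267, 0.001]
contact_force: [-0.0, 0.1, -0.5]
width: 0.563
```

```bash
python3 -c "
from h import *
st();print(ctrl.state()['qpos'])"
```

```text
t 5.9 pos [583.27 134.27  21.76] toolx yaw 92.40225203987397 z [-0.  0. -1.] F [-0.    0.07 -0.47] w 0.5627216929049331
L bay frame -38.61919314797775 1.011699200729717
M bay frame -38.59995339080424 145.04093105951506
[-0.2   0.83 -0.12  1.8   0.17  0.52  1.18]
```

Call:
arm_command(deltas=[[[0, 0, 0], [0, 0, 0], 0.64], [[0, 0, 0], [0, 0, 0], 0.64], [[0, 0, 0], [0, 0, 0], 0.64], [[0, 0, -0.06], [0, 0, 0], 0.64], [[0, 0, -0.12], [0, 0, 0], 0.64], [[-0.001, -0.06, -0.12], [0, 0, 0], 0.3], [[-0.001, -0.115, -0.12], [0, 0, 0], 0.2], [[-0.001, -0.115, -0.12], [0, 0, 0], 0.2], [[-0.001, -0.115, -0.12], [0, 0, 0], 0.2]])

```text
time: 6.8
ee_pos: [526.9, 130.8, 82.3]
tool_rot: [2.175, 2.266, 0.001]
contact_force: [0.8, 0.2, -0.4]
width: 0.338
```

```bash
python3 - <<'E'
from h import *
st()
ims=[]
for n in('top','side'):
    im=ctrl.snapshot(n); u=proj(n,[600,130,10])[0].astype(int)
    ims.append(cv2.resize(im[max(0,u[1]-40):u[1]+40,max(0,u[0]-40):u[0]+40,::-1],(400,400),interpolation=2))
    for l in('spare_1','seated_1'): print(n,l,[(ray(n,d['at'],0)[:2],round(d['confidence'],2)) for d in ctrl.place_of(n,l)])
cv2.imwrite('pics/g3.png',np.hstack(ims))
E
```

```text
t 6.8 pos [526.87 130.75  82.25] toolx yaw 92.34827277585134 z [ 0.  0. -1.] F [ 0.78  0.2  -0.35] w 0.338136847206379
L bay frame -95.1234676204658 -0.1058021089939004
M bay frame -95.1042278632923 143.92342974979144
top spare_1 [(array([ 459.17, -126.  ]), 0.93), (array([635.17, -79.09]), 0.7), (array([595.28, 355.53]), 0.44)]
top seated_1 [(array([624.77, -71.8 ]), 0.65), (array([615.76,  69.87]), 0.55)]
side spare_1 [(array([583.14, 132.29]), 0.73), (array([ 469.32, -125.81]), 0.58)]
side seated_1 [(array([616.43, -77.49]), 0.68), (array([625.75,  69.75]), 0.62)]
```

View pics/g3.png

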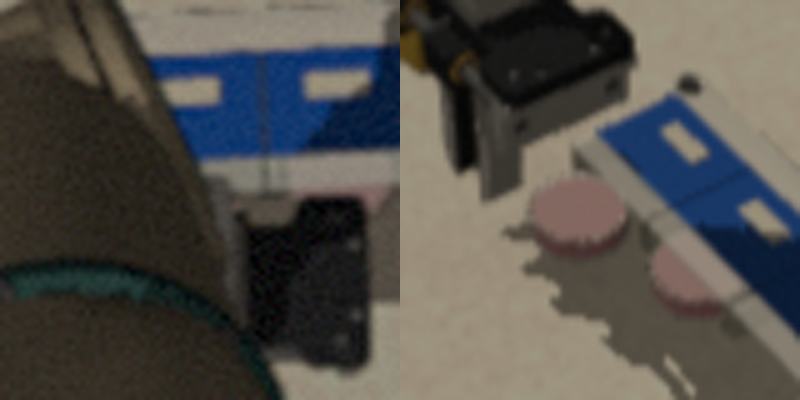

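```bash
python3 - <<'E'
from h import *
n='side'; im=ctrl.snapshot(n); k=6
u=proj(n,[605,100,10])[0].astype(int); x0,y0=u[0]-55,u[1]-45
c=cv2.resize(im[y0:y0+90,x0:x0+110,::-1],None,fx=k,fy=k,interpolation=2).copy()
def dr(P,col,close=True): cv2.polylines(c,[(((proj(n,P)+.5)-[x0,y0])*k).astype(int)],close,col,1)
w=lambda x,y,z:[*(B['L']+x*U+y*V),z]
dr([w(-20,35,23),w(49,35,23),w(49,-251,23),w(-20,-251,23)],(0,255,0))
dr([w(-4,35,23),w(-4,-251,23)],(0,255,0),False)
for y in(30,-30,35,-35): dr([w(-20,y,0),w(-20,y,23)],(0,255,255),False)
t=np.linspace(0,2*np.pi,40)
for z in(0,15): dr([[583.1+27*np.cos(a),132.3+27*np.sin(a),z] for a in t],(255,0,0))
for b in (w(0,-72,0),): dr([w(-14+27*np.cos(a),-72+27*np.sin(a),15) for a in t],(255,0,255))
cv2.imwrite('pics/o.png',c)
E
```

```text
(no output)
```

View pics/o.png

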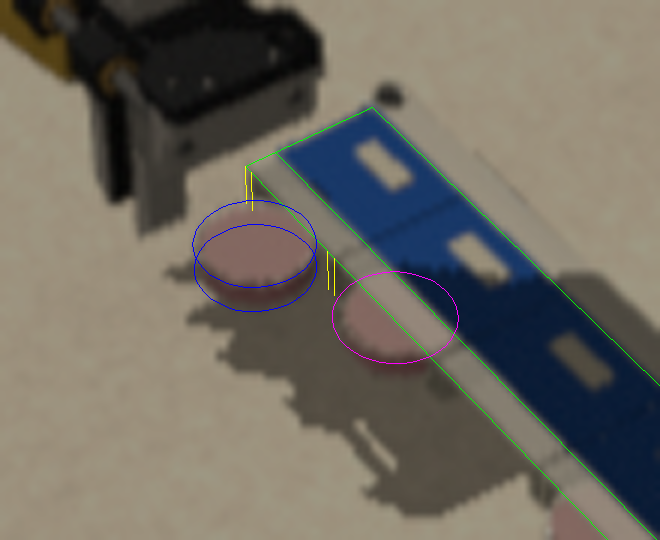

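Overlay check: the blue circles sit on the spare dish and the model outline matches the carrier to about 1 px. The dish is about 8 mm into the mouth and centred. I'll go down behind it and push.

Call:
arm_command(deltas=[[[0, 0, 0.06], [0, 0, 0], 0.2], [[0, 0, 0.1], [0, 0, 0], 0.2], [[0, 0, 0.12], [0, 0, 0], 0.2], [[0, 0.01, 0.12], [0, 0, 0], 0.2], [[0, 0.02, 0.12], [0, 0, 0], 0.2], [[0, 0.03, 0.12], [0, 0, 0], 0.2], [[0, 0.036, 0.12], [0, 0, 0], 0.2], [[0, 0.04, 0.12], [0, 0, 0], 0.2], [[0, 0.044, 0.12], [0, 0, 0], 0.2], [[0, 0.048, 0.12], [0, 0, 0], 0.2], [[0, 0.052, 0.12], [0, 0, 0], 0.2], [[0, 0.052, 0.12], [0, 0, 0], 0.2]])

```text
time: 8.35
ee_pos: [552.8, 131.8, 22.0]
tool_rot: [2.176, 2.266, 0.0]
contact_force: [-0.2, -0.9, -0.7]
width: 0.196
```

```bash
python3 -c "
from h import *
st()
for i in range(3):
  n='side'; ctrl.snapshot(n); print([(ray(n,d['at'],0)[:2],round(d['confidence'],2)) for d in ctrl.place_of(n,'spare_1')], ctrl.state()['contact_force'],ctrl.state()['ee_pos'])"
```

```text
t 8.35 pos [552.8  131.77  21.96] toolx yaw 92.32755115319155 z [ 0.  0. -1.] F [-0.19 -0.88 -0.74] w 0.1961833975013879
L bay frame -69.17077616066686 -0.19492025073399108
M bay frame -69.15153640349335 143.83431160805134
[(array([635.21, -83.03]), 0.74), (array([ 465.87, -132.51]), 0.56), (array([585.03, 129.79]), 0.42)] [ 0.14  0.02 -0.19] [552.62 131.69  21.93]
[(array([585.28, 129.19]), 0.62), (array([ 466.03, -125.96]), 0.6)] [-0.42 -0.21  0.25] [552.55 131.65  21.91]
[(array([ 469.92, -130.32]), 0.96), (array([582.63, 124.3 ]), 0.42)] [ 0.12 -0.24  0.15] [552.53 131.67  21.95]
```

Call:
arm_command(deltas=[[[0, 0.005, 0], [0, 0, 0], 0.2], [[0, 0.01, 0], [0, 0, 0], 0.2], [[0, 0.014, 0], [0, 0, 0], 0.2], [[0, 0.016, 0], [0, 0, 0], 0.2], [[0, 0.016, 0], [0, 0, 0], 0.2]])

```text
time: 9.15
ee_pos: [560.8, 132.1, 22.0]
tool_rot: [2.176, 2.266, 0.0]
contact_force: [0.2, 0.7, 0.1]
width: 0.197
```

Call:
arm_command(deltas=[[[0, 0.002, 0], [0, 0, 0], 0.2], [[0, 0.004, 0], [0, 0, 0], 0.2], [[0, 0.004, 0], [0, 0, 0], 0.2]])

```text
time: 9.45
ee_pos: [562.7, 132.2, 22.0]
tool_rot: [2.176, 2.266, 0.0]
contact_force: [-0.0, -0.0, -0.1]
width: 0.202
```

Call:
arm_command(deltas=[[[0, 0.002, 0], [0, 0, 0], 0.2], [[0, 0.004, 0], [0, 0, 0], 0.2], [[0, 0.004, 0], [0, 0, 0], 0.2]])

```text
time: 9.75
ee_pos: [564.4, 132.2, 21.9]
tool_rot: [-2.176, -2.266, 0.0]
contact_force: [-0.5, 0.0, 0.4]
width: 0.198
```

Call:
arm_command(deltas=[[[0, 0.002, 0], [0, 0, 0], 0.2], [[0, 0.004, 0], [0, 0, 0], 0.2], [[0, 0.004, 0], [0, 0, 0], 0.2]])

```text
time: 10.05
ee_pos: [565.8, 132.2, 21.9]
tool_rot: [-2.175, -2.266, 0.002]
contact_force: [-2.6, -0.3, 1.8]
width: 0.199
```

Call:
arm_command(deltas=[[[0, 0.002, 0], [0, 0, 0], 0.2], [[0, 0.003, 0], [0, 0, 0], 0.2], [[0, 0.003, 0], [0, 0, 0], 0.2]])

```text
time: 10.35
ee_pos: [568.4, 132.3, 21.9]
tool_rot: [2.176, 2.266, 0.001]
contact_force: [-2.1, 1.4, -0.7]
width: 0.201
```

Call:
arm_command(deltas=[[[0, 0.002, 0], [0, 0, 0], 0.2], [[0, 0.002, 0], [0, 0, 0], 0.2], [[0, 0.002, 0], [0, 0, 0], 0.2]])

```text
time: 10.65
ee_pos: [569.4, 132.4, 21.9]
tool_rot: [2.176, 2.266, 0.001]
contact_force: [-0.5, -0.3, -0.2]
width: 0.206
```

Call:
arm_command(deltas=[[[0, 0.002, 0], [0, 0, 0], 0.2], [[0, 0.003, 0], [0, 0, 0], 0.2], [[0, 0.003, 0], [0, 0, 0], 0.2]])

```text
time: 10.95
ee_pos: [569.7, 132.4, 21.8]
tool_rot: [-2.175, -2.266, 0.002]
contact_force: [-4.3, -0.6, 2.0]
width: 0.205
```

Call:
arm_command(deltas=[[[0, 0.0005, 0], [0, 0, 0], 0.2], [[0, 0.001, 0], [0, 0, 0], 0.2], [[0, 0.001, 0], [0, 0, 0], 0.2], [[0, 0.001, 0], [0, 0, 0], 0.2]])

```text
time: 11.35
ee_pos: [569.8, 132.4, 21.8]
tool_rot: [-2.175, -2.265, 0.003]
contact_force: [-5.8, 0.3, 3.1]
width: 0.197
```

Contact began at about x=565. After 5 mm of plunger travel it stopped hard at 569.8 with about 5–6 N, so this dish is home. I'll retreat and go above the second spare.

Call:
arm_command(deltas=[[[0, -0.01, 0], [0, 0, 0], 0.2], [[0, -0.05, 0], [0, 0, 0], 0.2], [[0, -0.08, -0.08], [0, 0, 0], 0.3], [[-0.02, -0.12, -0.15], [0, 0, 0], 0.6], [[-0.1, -0.16, -0.196], [0, 0, 0], 1], [[-0.2, -0.2, -0.196], [0, 0, 0], 1], [[-0.3, -0.23, -0.196], [0, 0, 0], 1], [[-0.4, -0.23, -0.196], [0, 0, 0], 1], [[-0.507, -0.23, -0.196], [0, 0, 0], 1], [[-0.507, -0.23, -0.196], [0, 0, 0], 1], [[-0.507, -0.23, -0.196], [0, 0, 0], 1], [[-0.507, -0.23, -0.196], [0, 0, 0], 1], [[-0.507, -0.23, -0.196], [0, 0, 0], 1]])

```text
time: 12.65
ee_pos: [467.1, -123.2, 120.1]
tool_rot: [2.172, 2.27, 0.002]
contact_force: [-0.4, 0.4, -0.3]
width: 1.002
```

```bash
python3 - <<'E'
from h import *
st(); goto(466,-125.5,21)
ims=[]
for n in('top','side'):
    im=ctrl.snapshot(n); u=proj(n,[600,100,10])[0].astype(int)
    ims.append(cv2.resize(im[max(0,u[1]-40):u[1]+40,max(0,u[0]-40):u[0]+40,::-1],(400,400),interpolation=2))
    for l in('spare_1','seated_1'): print(n,l,[(ray(n,d['at'],0)[:2],round(d['confidence'],2)) for d in ctrl.place_of(n,l)])
cv2.imwrite('pics/g4.png',np.hstack(ims))
E
```

```text
t 12.65 pos [ 467.13 -123.23  120.07] toolx yaw 92.53537572329216 z [ 0.  0. -1.] F [-0.4   0.36 -0.28] w 1.0020023011931831
L bay frame -165.6001211782837 -251.32014759242043
M bay frame -165.58088142111018 -107.2909157336351
shift [-0.0046 -0.0026  0.1981] turn [ 0.0003 -0.0003  0.0006]
top spare_1 [(array([591.6692, 139.2435]), 0.79), (array([ 465.5074, -128.8013]), 0.49)]
top seated_1 [(array([616.2879, -73.557 ]), 0.6), (array([617.6811,  62.812 ]), 0.43)]
side spare_1 [(array([ 470.793 , -126.4258]), 0.97)]
side seated_1 [(array([634.9809, -86.2156]), 0.68), (array([621.4795, -79.1941]), 0.59)]
```

View pics/g4.png

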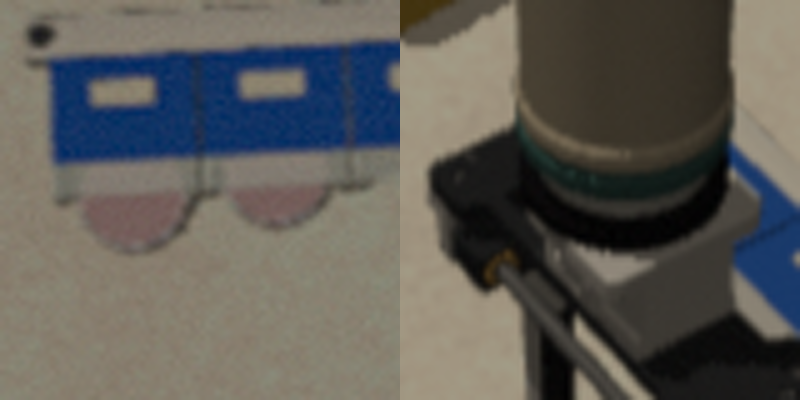

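```bash
python3 - <<'E'
from h import *
from scipy.optimize import least_squares
n='top'; im=np.mean([ctrl.snapshot(n).astype(float) for _ in range(4)],0).astype(np.uint8)
k=8; big=cv2.resize(im,None,fx=k,fy=k,interpolation=cv2.INTER_CUBIC)
lab=cv2.cvtColor(big,cv2.COLOR_RGB2LAB)[:,:,1].astype(int); hsv=cv2.cvtColor(big,cv2.COLOR_RGB2HSV)
pt=lambda p,z: ray(n,[(p[1]+.5)/k-.5,(p[0]+.5)/k-.5],z)[:2]
b=cv2.morphologyEx(cv2.inRange(hsv,(105,120,40),(130,255,255)),cv2.MORPH_CLOSE,np.ones((72,72)))
cs=max(cv2.findContours(b,0,1)[0],key=cv2.contourArea)
P=np.array([pt(p[0],23) for p in cs],np.float32); r=cv2.minAreaRect(P); print(r)
med=np.median(lab)
c=np.array(r[0]); O=c-22.5*U
for nm,y in(('L',108),('s',36)):
    o=O+y*V; u=(proj(n,[*(o-30*U),14])[0]+.5)*k; x0,y0=(u-130).astype(int); A=lab[y0:y0+230,x0:x0+260]
    m=(A>med+5).astype(np.uint8); q=max(cv2.findContours(m,0,1)[0],key=cv2.contourArea)
    Q=np.array([pt(p[0]+[x0,y0],14) for p in q])-o; Q=np.c_[Q@U,Q@V]
    E=Q[Q[:,0]<-28]   # rim outside the mouth
    f=least_squares(lambda v:np.hypot(E[:,0]-v[0],E[:,1]-v[1])-v[2],[-18,0,25],loss='soft_l1'); print(nm,f.x,f.cost/len(E),'minx',Q[:,0].min(),'maxx',Q[:,0].max(),'y',Q[:,1].min(),Q[:,1].max())
E
```

```text
((648.8299560546875, 29.646682739257812), (51.08781433105469, 284.5254211425781), 2.492515802383423)
L [-18.24  -1.52  23.98] 0.06599824813682025 minx -42.664724565847635 maxx -18.438835482861762 y -25.529213095227014 22.46301826207873Traceback (most recent call last):
  File "<stdin>", line 15, in <module>
  File "<stdin>", line 6, in <lambda>
  File "h.py", line 5, in ray
    c=ctrl.get_calibration(n); K=np.array(c['mtx'],float); R=cv2.Rodrigues(np.array(c['rvec'],float))[0]; t=np.array(c['tvec'],float).ravel()
ValueError: time passes only in moves, steps and waits
```

Fitted dish centre in bay L is x=-18 mm, y=-1.5 mm. It is past the mouth, so it can't be snagged on the edge, and it agrees with the TCP figure of -18.8. Now the second spare.

Call:
arm_command(deltas=[[[-0.004, -0.002, 0.1], [0, 0, 0], 1], [[-0.004, -0.002, 0.17], [0, 0, 0], 1], [[-0.004, -0.002, 0.197], [0, 0, 0], 1], [[-0.004, -0.002, 0.197], [0, 0, 0], 1], [[-0.004, -0.002, 0.197], [0, 0, 0], 0.5], [[-0.004, -0.002, 0.197], [0, 0, 0], 0.5], [[-0.004, -0.002, 0.197], [0, 0, 0], 0.5], [[-0.004, -0.002, 0.197], [0, 0, 0], 0.5], [[-0.004, -0.002, 0.197], [0, 0, 0], 0.5], [[-0.004, -0.002, 0.197], [0, 0, 0], 0.5], [[-0.004, -0.002, 0.193], [0, 0, 0], 0.5], [[-0.004, -0.002, 0.189], [0, 0, 0], 0.5], [[-0.004, -0.002, 0.189], [0, 0, 0], 0.5]])

```text
time: 14.45
ee_pos: [465.6, -127.6, 25.7]
tool_rot: [2.176, 2.266, 0.0]
contact_force: [-1.4, -0.0, -0.5]
width: 0.564
```

```bash
python3 - <<'E'
from h import *
st(); b=B['M']; goto(*(b-60*U),25.5); goto(*(b-40*U),22)
E
```

```text
t 14.45 pos [ 465.63 -127.58   25.66] toolx yaw 92.32965553123277 z [ 0. -0. -1.] F [-1.39 -0.02 -0.48] w 0.5641901683491631
L bay frame -167.2847615118897 -255.5990093431507
M bay frame -167.26552175471622 -111.56977748436536
shift [0.2235 0.2141 0.0004] turn [ 0.0001  0.     -0.0006]
shift [0.2236 0.2541 0.0074] turn [ 0.0001  0.     -0.0006]
```

Call:
arm_command(deltas=[[[0.06, 0.05, 0], [0, 0, 0], 0.5], [[0.13, 0.11, 0], [0, 0, 0], 0.5], [[0.19, 0.16, 0], [0, 0, 0], 0.5], [[0.224, 0.2, 0], [0, 0, 0], 0.5], [[0.224, 0.214, 0], [0, 0, 0], 0.5], [[0.224, 0.214, 0.004], [0, 0, 0], 0.5], [[0.224, 0.214, 0.007], [0, 0, 0], 0.5], [[0.224, 0.226, 0.007], [0, 0, 0], 0.5], [[0.224, 0.238, 0.007], [0, 0, 0], 0.5], [[0.224, 0.248, 0.007], [0, 0, 0], 0.5], [[0.224, 0.254, 0.007], [0, 0, 0], 0.5], [[0.224, 0.254, 0.007], [0, 0, 0], 0.5]])

```text
time: 15.65
ee_pos: [588.4, -11.2, 21.9]
tool_rot: [2.176, 2.265, 0.0]
contact_force: [1.3, -1.4, 1.9]
width: 0.561
```

```bash
python3 -c "
from h import *
st()"
```

```text
t 15.65 pos [588.42 -11.17  21.93] toolx yaw 92.29042154519888 z [ 0. -0. -1.] F [ 1.3  -1.36  1.9 ] w 0.5606044026148509
L bay frame -39.65709564252767 -144.51222340734515
M bay frame -39.63785588535416 -0.4829915485597788
```

Placed with little force. Releasing, lifting and going behind it.

Call:
arm_command(deltas=[[[0, 0, 0], [0, 0, 0], 0.62], [[0, 0, 0], [0, 0, 0], 0.62], [[0, 0, 0], [0, 0, 0], 0.62], [[0, 0, -0.06], [0, 0, 0], 0.62], [[0, 0, -0.12], [0, 0, 0], 0.62], [[0.001, -0.06, -0.12], [0, 0, 0], 0.3], [[0.001, -0.115, -0.12], [0, 0, 0], 0.2], [[0.001, -0.115, -0.12], [0, 0, 0], 0.2], [[0.001, -0.115, -0.12], [0, 0, 0], 0.2], [[0.001, -0.115, -0.12], [0, 0, 0], 0.2]])

```text
time: 16.65
ee_pos: [531.7, -12.1, 82.1]
tool_rot: [2.175, 2.266, 0.002]
contact_force: [0.2, 0.3, 0.3]
width: 0.232
```

```bash
python3 - <<'E'
from h import *
st()
ims=[]
for n in('top','side'):
    im=ctrl.snapshot(n); u=proj(n,[600,-5,10])[0].astype(int)
    ims.append(cv2.resize(im[max(0,u[1]-40):u[1]+40,max(0,u[0]-40):u[0]+40,::-1],(400,400),interpolation=2))
    for l in('spare_1','seated_1'): print(n,l,[(ray(n,d['at'],0)[:2],round(d['confidence'],2)) for d in ctrl.place_of(n,l)])
cv2.imwrite('pics/g5.png',np.hstack(ims))
E
```

```text
t 16.65 pos [531.7  -12.1   82.06] toolx yaw 92.33715607844293 z [ 0.  0. -1.] F [0.18 0.3  0.34] w 0.23216719485684503
L bay frame -96.36668282514307 -143.0307108023234
M bay frame -96.34744306796955 0.9985210564619472
top spare_1 [(array([586.45, 135.04]), 0.53)]
top seated_1 [(array([619.49,  68.91]), 0.42)]
side spare_1 [(array([583.76,  -9.88]), 0.53), (array([600.61, 128.38]), 0.45)]
side seated_1 [(array([ 512.15, -352.72]), 0.63), (array([617.99, -70.71]), 0.57)]
```

View pics/g5.png

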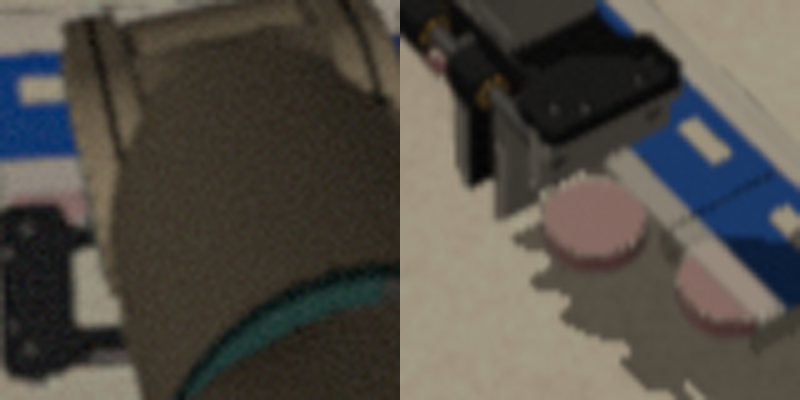

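The dish lies flat just inside the mouth of bay M: (595,215) in the right-hand view. Lowering and pushing.

Call:
arm_command(deltas=[[[-0.002, 0, 0.06], [0, 0, 0], 0.2], [[-0.002, 0, 0.1], [0, 0, 0], 0.2], [[-0.002, 0, 0.12], [0, 0, 0], 0.2], [[-0.002, 0.01, 0.12], [0, 0, 0], 0.2], [[-0.002, 0.02, 0.12], [0, 0, 0], 0.2], [[-0.002, 0.028, 0.12], [0, 0, 0], 0.2], [[-0.002, 0.035, 0.12], [0, 0, 0], 0.2], [[-0.002, 0.042, 0.12], [0, 0, 0], 0.2], [[-0.002, 0.048, 0.12], [0, 0, 0], 0.2], [[-0.002, 0.054, 0.12], [0, 0, 0], 0.2], [[-0.002, 0.06, 0.12], [0, 0, 0], 0.2], [[-0.002, 0.066, 0.12], [0, 0, 0], 0.2], [[-0.002, 0.066, 0.12], [0, 0, 0], 0.2]])

```text
time: 18.25
ee_pos: [564.0, -11.9, 21.9]
tool_rot: [2.175, 2.266, 0.001]
contact_force: [-0.1, 0.2, 0.2]
width: 0.204
```

Call:
arm_command(deltas=[[[0, 0.002, 0], [0, 0, 0], 0.2], [[0, 0.004, 0], [0, 0, 0], 0.2], [[0, 0.004, 0], [0, 0, 0], 0.2]])

```text
time: 18.55
ee_pos: [565.5, -11.9, 22.0]
tool_rot: [2.176, 2.266, 0.0]
contact_force: [0.1, -1.0, 0.5]
width: 0.198
```

Call:
arm_command(deltas=[[[0, 0.002, 0], [0, 0, 0], 0.2], [[0, 0.004, 0], [0, 0, 0], 0.2], [[0, 0.004, 0], [0, 0, 0], 0.2]])

```text
time: 18.85
ee_pos: [567.6, -11.8, 22.0]
tool_rot: [2.176, 2.266, 0.0]
contact_force: [0.8, 0.7, 0.0]
width: 0.197
```

Call:
arm_command(deltas=[[[0, 0.002, 0], [0, 0, 0], 0.2], [[0, 0.004, 0], [0, 0, 0], 0.2], [[0, 0.004, 0], [0, 0, 0], 0.2]])

```text
time: 19.15
ee_pos: [569.6, -11.7, 22.0]
tool_rot: [2.176, 2.266, 0.0]
contact_force: [0.6, -0.8, -1.1]
width: 0.201
```

Call:
arm_command(deltas=[[[0, 0.002, 0], [0, 0, 0], 0.2], [[0, 0.004, 0], [0, 0, 0], 0.2], [[0, 0.004, 0], [0, 0, 0], 0.2]])

```text
time: 19.45
ee_pos: [571.6, -11.6, 22.0]
tool_rot: [2.176, 2.266, 0.0]
contact_force: [0.0, 0.6, 0.0]
width: 0.201
```

Call:
arm_command(deltas=[[[0, 0.002, 0], [0, 0, 0], 0.2], [[0, 0.004, 0], [0, 0, 0], 0.2], [[0, 0.004, 0], [0, 0, 0], 0.2]])

```text
time: 19.75
ee_pos: [573.6, -11.5, 22.0]
tool_rot: [2.176, 2.266, 0.0]
contact_force: [-0.1, 0.1, 0.6]
width: 0.2
```

Call:
arm_command(deltas=[[[0, 0.002, 0], [0, 0, 0], 0.2], [[0, 0.004, 0], [0, 0, 0], 0.2], [[0, 0.004, 0], [0, 0, 0], 0.2]])

```text
time: 20.05
ee_pos: [575.6, -11.5, 22.0]
tool_rot: [2.176, 2.266, 0.0]
contact_force: [-0.2, -0.4, -0.2]
width: 0.2
```

Call:
arm_command(deltas=[[[0, 0.002, 0], [0, 0, 0], 0.2], [[0, 0.004, 0], [0, 0, 0], 0.2], [[0, 0.004, 0], [0, 0, 0], 0.2]])

```text
time: 20.35
ee_pos: [577.7, -11.3, 22.0]
tool_rot: [2.176, 2.266, 0.0]
contact_force: [0.0, -0.3, 0.6]
width: 0.203
```

Call:
arm_command(deltas=[[[0, 0.002, 0], [0, 0, 0], 0.2], [[0, 0.004, 0], [0, 0, 0], 0.2], [[0, 0.004, 0], [0, 0, 0], 0.2]])

```text
time: 20.65
ee_pos: [579.6, -11.3, 21.9]
tool_rot: [2.176, 2.266, 0.0]
contact_force: [1.0, 0.2, -0.2]
width: 0.203
```

Call:
arm_command(deltas=[[[0, 0.002, 0], [0, 0, 0], 0.2], [[0, 0.004, 0], [0, 0, 0], 0.2], [[0, 0.004, 0], [0, 0, 0], 0.2]])

```text
time: 20.95
ee_pos: [581.6, -11.2, 22.0]
tool_rot: [2.176, 2.266, 0.0]
contact_force: [-0.3, -0.4, -0.0]
width: 0.199
```

Call:
arm_command(deltas=[[[0, 0.002, 0], [0, 0, 0], 0.2], [[0, 0.004, 0], [0, 0, 0], 0.2], [[0, 0.004, 0], [0, 0, 0], 0.2]])

```text
time: 21.25
ee_pos: [583.6, -11.1, 22.0]
tool_rot: [2.176, 2.266, 0.0]
contact_force: [-0.5, -0.3, -0.6]
width: 0.196
```

Call:
arm_command(deltas=[[[0, 0.002, 0], [0, 0, 0], 0.2], [[0, 0.004, 0], [0, 0, 0], 0.2], [[0, 0.004, 0], [0, 0, 0], 0.2]])

```text
time: 21.55
ee_pos: [585.7, -11.1, 22.0]
tool_rot: [2.176, 2.266, 0.0]
contact_force: [0.5, 0.5, -0.1]
width: 0.198
```

```bash
python3 - <<'E'
from h import *
st(); n='side'; im=ctrl.snapshot(n); k=6
u=proj(n,[595,-10,10])[0].astype(int); x0,y0=u[0]-55,u[1]-45
cv2.imwrite('pics/o2.png',cv2.resize(im[y0:y0+90,x0:x0+110,::-1],None,fx=k,fy=k,interpolation=2))
E
```

```text
t 21.55 pos [585.66 -11.06  22.  ] toolx yaw 92.33279357180477 z [ 0.  0. -1.] F [ 0.45  0.49 -0.11] w 0.1982942468810301
L bay frame -42.409912398434784 -144.2894709641187
M bay frame -42.39067264126127 -0.2602391053333292
```

View pics/o2.png

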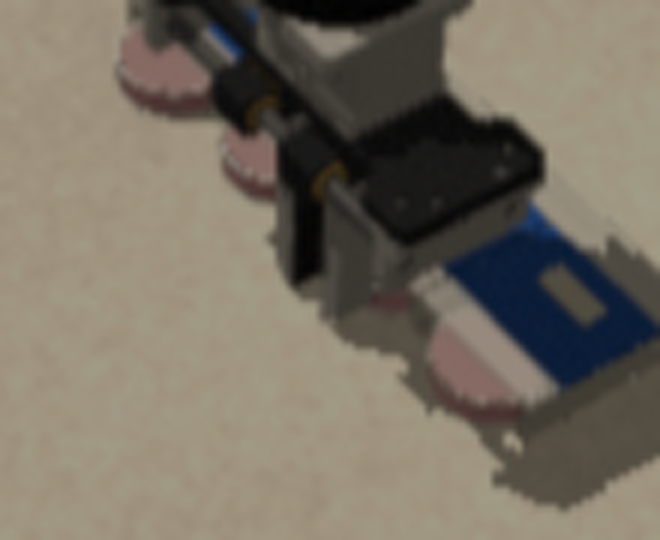

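The view shows the pink rim of the dish just ahead of the fingers, at (390,298). It is being pushed straight. Continuing.

Call:
arm_command(deltas=[[[0, 0.002, 0], [0, 0, 0], 0.2], [[0, 0.004, 0], [0, 0, 0], 0.2], [[0, 0.004, 0], [0, 0, 0], 0.2]])

```text
time: 21.9
ee_pos: [586.7, -11.1, 21.8]
tool_rot: [-2.175, -2.265, 0.002]
contact_force: [-1.8, -1.0, 0.4]
width: 0.197
```

Call:
arm_command(deltas=[[[0, 0.002, 0], [0, 0, 0], 0.2], [[0, 0.003, 0], [0, 0, 0], 0.2], [[0, 0.003, 0], [0, 0, 0], 0.2]])

```text
time: 22.2
ee_pos: [588.6, -11.0, 21.9]
tool_rot: [-2.176, -2.266, 0.001]
contact_force: [-1.6, -0.2, 0.3]
width: 0.2
```

Call:
arm_command(deltas=[[[0, 0.001, 0], [0, 0, 0], 0.2], [[0, 0.003, 0], [0, 0, 0], 0.2], [[0, 0.003, 0], [0, 0, 0], 0.2]])

```text
time: 22.5
ee_pos: [590.8, -10.8, 21.9]
tool_rot: [2.176, 2.266, 0.001]
contact_force: [-1.5, -0.2, -0.5]
width: 0.202
```

Call:
arm_command(deltas=[[[0, 0.001, 0], [0, 0, 0], 0.2], [[0, 0.002, 0], [0, 0, 0], 0.2], [[0, 0.002, 0], [0, 0, 0], 0.2]])

```text
time: 22.8
ee_pos: [591.6, -10.8, 21.9]
tool_rot: [2.176, 2.266, 0.0]
contact_force: [-0.9, 1.1, -0.1]
width: 0.203
```

Call:
arm_command(deltas=[[[0, 0.001, 0], [0, 0, 0], 0.2], [[0, 0.002, 0], [0, 0, 0], 0.2], [[0, 0.002, 0], [0, 0, 0], 0.2]])

```text
time: 23.1
ee_pos: [591.8, -10.8, 21.9]
tool_rot: [-2.175, -2.266, 0.001]
contact_force: [-2.4, 0.4, 0.8]
width: 0.199
```

Call:
arm_command(deltas=[[[0, 0.001, 0], [0, 0, 0], 0.2], [[0, 0.0015, 0], [0, 0, 0], 0.2], [[0, 0.0015, 0], [0, 0, 0], 0.2]])

```text
time: 23.4
ee_pos: [592.0, -10.8, 21.8]
tool_rot: [-2.175, -2.265, 0.003]
contact_force: [-5.5, -1.1, 2.1]
width: 0.204
```

Firm stop at 592 after about 5.5 mm of plunger travel, at 5.5 N. Retreating and checking from above.

Call:
arm_command(deltas=[[[0, -0.01, 0], [0, 0, 0], 0.2], [[0, -0.05, 0], [0, 0, 0], 0.2], [[0, -0.1, -0.06], [0, 0, 0], 0.2], [[0, -0.16, -0.15], [0, 0, 0], 0.2], [[-0.08, -0.22, -0.22], [0, 0, 0], 0.2], [[-0.16, -0.24, -0.25], [0, 0, 0], 0.2], [[-0.26, -0.24, -0.25], [0, 0, 0], 0.2], [[-0.36, -0.24, -0.25], [0, 0, 0], 0.2], [[-0.46, -0.24, -0.25], [0, 0, 0], 0.2], [[-0.5, -0.24, -0.25], [0, 0, 0], 0.2], [[-0.5, -0.24, -0.25], [0, 0, 0], 0.2], [[-0.5, -0.24, -0.25], [0, 0, 0], 0.2]])

```text
time: 24.6
ee_pos: [484.3, -265.8, 147.2]
tool_rot: [2.176, 2.263, 0.002]
contact_force: [-0.5, 0.3, 0.4]
width: 0.198
```

```bash
python3 - <<'E'
from h import *
from scipy.optimize import least_squares
st(); n='top'; im0=ctrl.snapshot(n); ctrl.snapshot('side')
for m in('top','side'):
    for l in('tip_box','flask','timer','seated_1'): print(m,l,[(ray(m,d['at'],0)[:2],round(d['confidence'],2)) for d in ctrl.place_of(m,l)])
cv2.imwrite('pics/end.png',cv2.resize(im0[110:230,80:440,::-1],None,fx=2.2,fy=2.2,interpolation=2))
im=np.mean([ctrl.snapshot(n).astype(float) for _ in range(4)],0).astype(np.uint8)
c=ctrl.get_calibration(n); ctrl.get_calibration=lambda _:c
k=8; big=cv2.resize(im,None,fx=k,fy=k,interpolation=cv2.INTER_CUBIC)
lab=cv2.cvtColor(big,cv2.COLOR_RGB2LAB)[:,:,1].astype(int); med=np.median(lab)
O=np.array([648.83,29.65])-22.5*U
for nm,y in(('L',108),('s1',36),('M',-36),('s2',-108)):
    o=O+y*V; u=(proj(n,[*(o-30*U),14])[0]+.5)*k; x0,y0=(u-130).astype(int); A_=lab[y0:y0+230,x0:x0+260]
    q=max(cv2.findContours((A_>med+5).astype(np.uint8),0,1)[0],key=cv2.contourArea)
    Q=np.array([ray(n,[(p[0][1]+y0+.5)/k-.5,(p[0][0]+x0+.5)/k-.5],14)[:2] for p in q])-o; Q=np.c_[Q@U,Q@V]
    E=Q[Q[:,0]<-25]
    f=least_squares(lambda v:np.hypot(E[:,0]-v[0],E[:,1]-v[1])-24,[-18,0],loss='soft_l1'); print(nm,f.x,len(E),'minx',Q[:,0].min())
E
```

```text
t 24.6 pos [ 484.31 -265.81  147.17] toolx yaw 92.26477773295991 z [ 0. -0. -1.] F [-0.46  0.27  0.38] w 0.19844359286743507
L bay frame -154.494327029505 -394.499189714958
M bay frame -154.47508727233148 -250.46995785617258
top tip_box [(array([589.77, 348.9 ]), 0.93)]
top flask [(array([ 645.54, -281.92]), 0.81), (array([627.26,   0.66]), 0.65)]
top timer []
top seated_1 [(array([614.52, -76.43]), 0.52), (array([620.99,  69.88]), 0.51)]
side tip_box [(array([588.57, 344.25]), 0.82)]
side flask [(array([ 654.52, -281.04]), 0.81), (array([601.63, 139.73]), 0.55)]
side timer [(array([ 516.54, -346.26]), 0.71)]
side seated_1 [(array([616.25,  64.71]), 0.55)]
L [-17.87  -1.49] 212 minx -42.6493005004316
s1 [-18.   0.] 0 minx -0.23945058026313604
M [-18.   0.] 0 minx -0.22295619185168125
s2 [-18.   0.] 0 minx -0.43720118042317824
```

View pics/end.png

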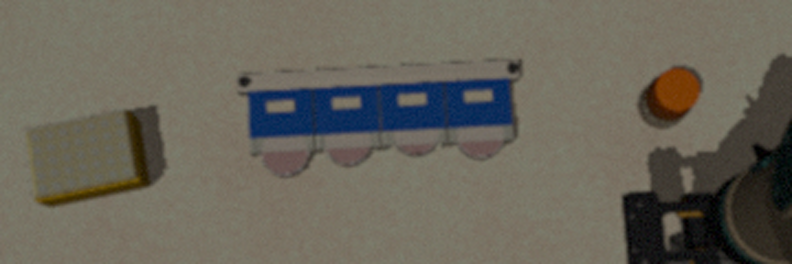

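The final view shows a dish rim out of all four mouths: L at (287,175) and M at (417,154). The tip box and jar haven't moved. Handing in.

```bash
python3 -c "
from bench import ctrl
print(ctrl.job_done())"
```

```text
the job is handed in; nothing more can be done
None
```

Both spare dishes are in the two empty bays (1st and 3rd from the left), pushed until each met its end stop, and the job is handed in at about 25 s. No verdict was reported.

| Bay | Plunger travel felt | Firm stop | Last push | Dish centre in the bay |
|---|---|---|---|---|
| Left (1st) | about 5 mm | x ≈ 570 mm | about 5.8 N | x ≈ -18 mm, y ≈ -1.5 mm (camera fit) |
| 3rd | about 5.5 mm | x ≈ 592 mm | about 5.5 N | x ≈ -3 mm (from arm position only) |

Both pushes stayed under the 7 N at which the stops slip.

**Bystanders:** the last picture shows all four dish rims in place. The tip box measured within 3 mm of its start in the top view, about 13 mm in the side view. The jar was within about 8 mm in both. The detector's own scatter is of that size, and the arm never went near either.

**Checks that failed or disagreed:**
- The final camera fit for the 3rd bay and the two seated dishes failed because it locked onto the blue roof. The seated dishes were therefore checked only by eye and with rough detections.
- The timer was hidden by the arm from above. The side view puts it within about 4 mm of its start.
- At the left bay, carrying the dish in gave a brief push of about 5 N sideways and 10 N upward. I backed off about 4 mm before releasing it.

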